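# Level the spice shelf

## Task

The little spice shelf on the counter leans: its knob end is low. Stand the toppled pocket spirit level upright on its base in the middle of the shelf, lengthwise along it, let go, and then turn the levelling-foot knob clockwise until the bubble sits centred between the two lines. Last, press down firmly (about 10 N) on top of the level and keep pressing: finish while still pressing it against the shelf, with the bubble still centred and the mug and the jars left alone.

Things in the scene. Friction and masses are not known exactly. Their poses are not given: they have to be found in the camera images.
- level: Pocket spirit level: aluminium block, black end plates, 32 mm thick (x), 66 mm long (y), 44 mm tall (z), 0.13 to 0.21 kg. Origin: centre of its base; z points from base to top edge. Starts lying on its side on the counter (32 mm high), top edge away from the robot. Can be gripped by its two ends and rolled upright about y; rolled past 60 degrees it settles on its base.
- vial (a point): Middle of the yellow-green vial (48 mm long, along y) on the level's top edge, 44 mm above its base: pale bubble 13 mm long, two dark lines 9 mm either side of the middle. Axes as the level's.
- bubble (a joint): Place of the bubble along the level's y in m: 0 is centred between the lines, positive towards +y, ends at -0.0145 and 0.0145 (reached at 0.054 rad of tilt). It floats to the higher end and takes about 1 s to settle. With the level upright along the shelf, it moves about 4.3 mm for each radian of the knob.
- shelf: White spice shelf: board 130 mm (x) by 300 mm (y), 14 mm thick, on a stand fixed to the counter. Origin: centre of the board's top, about 72 mm above the counter when level, some 7 mm lower when leaning; z is the board's normal. The +y end is hinged on fixed feet; the -y end is carried by the levelling foot and is low at the start.
- knob_grip (a point): Centre of the black bar grip of the levelling-foot knob, on its axis, 24 mm above the board's top, 120 mm along -y from the shelf's origin. The bar is 46 mm long (x), 12 mm thick (y, the way to pinch it), 8 to 34 mm above the board, on a steel disc 48 mm across, 9 mm high. z points up. It turns against 0.15 N m and stays where left, also when the shelf is pressed.
- knob (a joint): Angle of the knob in rad, growing clockwise seen from above, stops at 0 and 5.5. Clockwise raises the -y end: 0.016 rad of shelf tilt (4 mm at the knob) per rad. The angle at which the shelf is level differs from case to case; 1.1 to 3 rad must be turned, in several grasps.
- mug: White mug, 80 mm wide, 90 mm tall, handle at its +y; origin at the centre of its underside. To be left alone.
- jar_a: Spice jar, 44 mm wide, 85 mm tall, origin at the centre of its underside. To be left alone.
- jar_b: Spice jar, 44 mm wide, 85 mm tall, origin at the centre of its underside. To be left alone.
Mind the look-alikes: they are no part of the job. Of the things that look like the level, the middle-sized one is meant.

How it is judged:
By the outcome, as a careful person would: the job done as asked, in the order asked, and still so for the second after the job is handed in, while the arm keeps its last pose, push and grip.
It also fails if it takes over 72 s, if anything falls off the work surface, if the arm or the gripper's body presses on something with over 40 N, if the wrist force passes 120 N, or if a joint passes its speed limit or range.

## Robot

A 6-joint arm with a two-finger parallel gripper is mounted at the origin on the work surface. World frame = base frame: x ahead of the robot, y to its left, z up, the work surface at z = 0. Lengths are in m, angles in rad, forces in N, time in s.
With the tool pointing down it reaches from about 0.35 to 0.8 m from the base axis. Payload 7.3 kg.
Tool frame: the origin (TCP) lies between the finger pads; the fingertips stand 25 mm ahead of it and the grasp point (between the pads) lies 6 mm ahead of it (r.tip_extent is the distance from the TCP to the fingertips, in m); z points along the fingers, y is the line along which they close (so a half turn about z gives the same grasp; the last joint's range is limited). The gripper opens to 85 mm and grips with 20 to 120 N. Pads are 22 mm wide; open, the fingers measure 114 mm over their backs; the gripper's body (76 mm by 85 mm) begins 54 mm behind the grasp point. The pads swing forward as they close: fully open they stand 13 mm farther back than shut.
Start: joints at [0.991, 0.342, 1.524, -0, 1.275, -0.146], TCP at [0.221, 0.476, 0.256] pointing down, gripper open.
Joint ranges: [-2.53, 2.53], [-0.77, 2.02], [0.04, 2.7], [-1, 4.14], [0.28, 2.66], [-3.11, 3.11]. Speed limits (rad/s): [2.57, 2.57, 3.14, 3.14, 3.14, 3.14].

## Interface

Orientations are given as a unit quaternion [x, y, z, w].
In Python, from workcell import r, command_gripper, optics gives the robot as it stands. The module is installed in compiled form; this text tells all that it offers. Calls block until the motion is done:
- r.reach(position, orientation): joint-space move of the TCP to a pose.
- r.move_straight(position, orientation=None, speed=0.15, max_force=None): straight line of the TCP; orientation=None keeps the orientation; speed is the mean speed in m/s. With max_force (N) it stops when the force on the tool has changed by that much, and returns True; else False.
- r.movej(angles): joint-space move.
- command_gripper(opening, force=None): finger opening in m; force is the grip in N (None keeps the last); returns when the fingers have stopped.
- r.hold(seconds).
- r.solve_ik(position, orientation): joint angles nearest the present ones, or None.
- r.read_state(): the state.
- optics.get_image(name): name is "scene" or "top" or "wrist"; returns (picture, depth): 480x640x3 uint8, red, green, blue; 480x640 float32, m along the optical axis (not along the pixel's ray), 0 where there is no reading.
- optics.camera_model(name): a dict with "K" (3x3 intrinsics, pixels), "R" (3x3) and "t" (3): a world point X has camera coordinates R X + t; the wrist camera has in their place "tool_from_camera" (4x4, takes a point from camera to tool coordinates, whose origin is the TCP and whose axes are the flange's). Camera axes: x right, y down, z forward; pixel columns grow to the right and rows downward; lengths in m; the calibration is good to about 2 mm. A picture is of the moment at which its call begins: read the wrist's pose just before it. camera_model takes no time and is no camera call.
A pose or a line that the arm cannot do raises r.PlanningError and nothing moves.
- r.finish_job(): hands the job in; it is judged then, once.
The state is a dict: "time_s": time; "joint_positions": joint angles; "dq": joint speeds; "tau": joint torques, N m; "eef_pos": TCP position; "eef_rot": TCP orientation; "contact_force": force on the tool from outside, world axes, zero at the start; "torque": the same for the moment, N m; "grip_width": finger opening in m; "grip_force": force on a finger pad.
Only numpy, scipy, OpenCV 4.12 (cv2) and the standard library are available. Lean on these libraries where they do the work, as an engineer would, in place of code of your own. Each camera call takes 0.05 s, during which the arm holds its last target. There are 200 camera calls.

## Working session

There is one attempt and no reset: what is moved stays moved. The work goes in short steps, each a Python script; the robot and the scene stay as the last script left them, time stands still between calls to the robot, and variables do not carry over. Pictures are saved under pics/ and viewed, at most 10 in all, crops included, and the job is handed in when it is done.

```bash
mkdir -p pics; python3 - <<'E'
from workcell import r, optics
import cv2, numpy as np
for n in ("scene","top"):
    p,d=optics.get_image(n); cv2.imwrite(f"pics/{n}0.png",p[:,:,::-1]); np.save(f"{n}0.npy",d)
    m=optics.camera_model(n); print(n,np.round(m["K"],1).tolist(),np.round(m["R"],3).tolist(),np.round(m["t"],3).tolist(),(d>0).mean())
print(optics.camera_model("wrist")["tool_from_camera"]); print(r.read_state())
E
```

```text
scene [[502.0, 0.0, 320.7], [0.0, 502.0, 245.4], [0.0, 0.0, 1.0]] [[-0.395, 0.919, -0.016], [0.491, 0.196, -0.849], [-0.776, -0.343, -0.529]] [0.284, -0.198, 1.756] 0.996103515625
top [[472.6, 0.0, 312.1], [0.0, 472.6, 244.2], [0.0, 0.0, 1.0]] [[-0.02, -1.0, -0.021], [-0.984, 0.023, -0.176], [0.177, 0.017, -0.984]] [-0.033, 0.57, 0.934] 0.9960286458333333
[[ 3.33345033e-04 -9.64063597e-01 -2.65671355e-01  6.74162541e-02]
 [ 9.99999926e-01  2.69989304e-04  2.74994451e-04 -1.31125812e-03]
 [-1.93383715e-04 -2.65671427e-01  9.64063616e-01 -1.17343583e-01]
 [ 0.00000000e+00  0.00000000e+00  0.00000000e+00  1.00000000e+00]]
{'time_s': 0.1, 'joint_positions': array([ 9.90997930e-01,  3.42691284e-01,  1.52491272e+00, -3.42951158e-05,
        1.27542146e+00, -1.45990594e-01]), 'dq': array([-4.09453644e-04, -1.14415205e-03, -2.74048695e-03,  3.15214918e-05,
        1.21689770e-03,  2.48494621e-03]), 'tau': array([ 2.16922825e-03, -4.34448874e+01, -2.46491486e+01,  1.07254093e-05,
        4.65731195e-03, -2.09233701e-05]), 'eef_pos': array([0.2204765 , 0.47610244, 0.25567866]), 'eef_rot': array([ 2.15202166e-01,  9.76569257e-01, -6.75568239e-04, -2.38976775e-04]), 'contact_force': array([ 0.07395706, -0.2935848 , -0.08124928]), 'torque': array([ 0.00760693, -0.01030109,  0.01788795]), 'grip_force': 0.0, 'grip_width': 0.0854773782481632}
```

View pics/scene0.png

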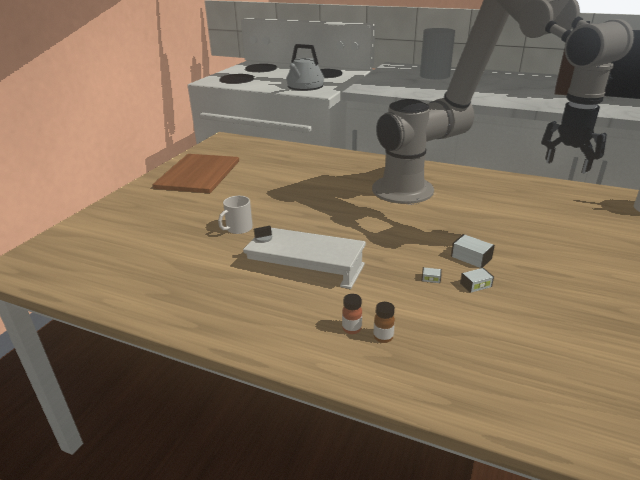

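View pics/top0.png

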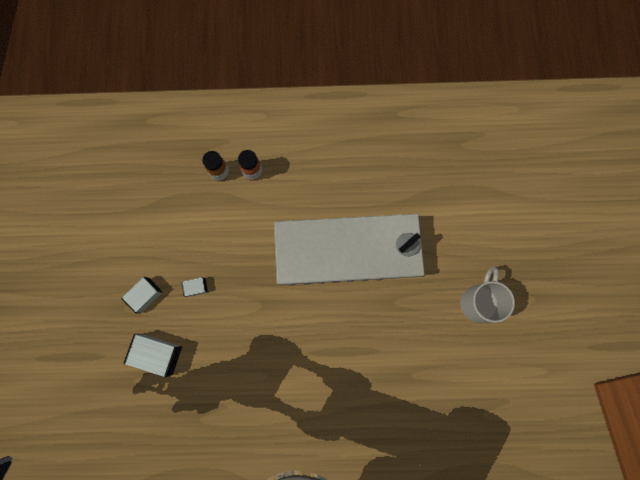

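The top view shows the middle-sized level at (142,295), the larger decoy at (152,355) and the smaller one at (194,287). The shelf spans (275..423, 215..284), the knob is at (408,243), the mug at (487,302) and the jars near (215,165) and (250,165). Next I'll turn these into positions.

```bash
cat > h.py <<'E'
from workcell import r, command_gripper, optics
import cv2, numpy as np
from scipy.spatial.transform import Rotation as Ro
def cam(n, st=None):
    m=optics.camera_model(n); K=np.array(m["K"])
    if n=="wrist":
        T=np.array(m["tool_from_camera"]); Rt=Ro.from_quat(st["eef_rot"]).as_matrix()
        return K, Rt@T[:3,:3], Rt@T[:3,3]+st["eef_pos"]
    R=np.array(m["R"]); return K, R.T, -R.T@np.array(m["t"])
def cloud(d,c):                      # depth -> world points, HxWx3
    K,R,o=c; v,u=np.mgrid[:d.shape[0],:d.shape[1]]
    return np.stack([(u-K[0,2])/K[0,0]*d,(v-K[1,2])/K[1,1]*d,d],-1)@R.T+o
def ray(px,c,z):                     # pixel -> point on plane height z
    K,R,o=c; d=R@np.linalg.solve(K,[px[0],px[1],1]); return o+d*(z-o[2])/d[2]
def rect(P):                         # centre, sizes, yaw of long side (xy points)
    (cx,cy),(w,h),a=cv2.minAreaRect((P[:,:2]*1000).astype(np.float32))
    if w<h: w,h,a=h,w,a+90
    return np.round([cx,cy,w,h,a],1)
def down(yaw):                       # tool down; tool y (closing line) at world angle yaw
    y=np.array([np.cos(yaw),np.sin(yaw),0]); z=np.array([0,0,-1.]); x=np.cross(y,z)
    return Ro.from_matrix(np.stack([x,y,z],1)).as_quat()
E
python3 - <<'E'
from h import *
for n in ("top","scene"):
    p=cv2.imread(f"pics/{n}0.png"); d=np.load(f"{n}0.npy"); W=cloud(d,cam(n)); 
    obj=((W[...,2]>.012)&(W[...,2]<.13)&(W[...,0]>.2)&(W[...,0]<.95)&(abs(W[...,1])<.6)).astype(np.uint8)
    k,l,s,c=cv2.connectedComponentsWithStats(obj)
    print(n,"table z",np.median(W[...,2][(abs(W[...,2])<.02)]))
    for i in range(1,k):
        if s[i,4]<60: continue
        P=W[l==i]; zt=np.percentile(P[:,2],95); T=P[P[:,2]>zt-.008]
        print(s[i].tolist(),"ztop %.3f"%zt,"all",rect(P),"top",rect(T))
    if n=="top":
        m=np.zeros(d.shape,bool); m[205:290,270:428]=1
        P=W[m&(W[...,2]>.045)&(W[...,2]<.085)]
        A=np.c_[P[:,:2],np.ones(len(P))]
        for _ in range(4):
            co=np.linalg.lstsq(A,P[:,2],rcond=None)[0]; k=abs(A@co-P[:,2])<.003; A,P=A[k],P[k]
        print("plane",co,rect(P),P.mean(0),k.mean())
        hsv=p.max(2); b=m&(W[...,2]>.07)&(hsv<60); Q=W[b]; print("bar",len(Q),rect(Q),Q.mean(0))
E
python3 - <<'E'
import cv2
a=cv2.imread('pics/scene0.png')[215:345,215:500]; b=cv2.imread('pics/top0.png')[205:385,115:425]
a=cv2.resize(a,(640,292),interpolation=cv2.INTER_CUBIC);b=cv2.resize(b,(640,int(180*640/310)))[:300]
cv2.imwrite('pics/crop0.png',cv2.vconcat([a,b]))
E
```

```text
top table z 0.00011855382712688822
[203, 151, 26, 30, 553] ztop 0.087 all [745.5 158.6  42.2  41.4 177.4] top [747.  159.6  39.5  37.5   2.9]
[238, 150, 25, 30, 529] ztop 0.087 all [744.6  85.   42.   41.1 152.1] top [746.7  85.6  38.9  38.  151.8]
[275, 214, 150, 72, 9263] ztop 0.074 all [ 555.9 -120.2  300.1  131.3   92.4] top [ 556.  -117.   293.6  130.    92.2]
[462, 267, 53, 56, 1380] ztop 0.091 all [ 449.7 -403.9  104.3   79.6  134.5] top [ 440.8 -395.5   79.4   79.   141.5]
[122, 277, 39, 37, 771] ztop 0.035 all [474.  319.2  66.4  45.6 134.5] top [474.  319.3  66.5  45.5 134.2]
[182, 278, 25, 19, 357] ztop 0.026 all [488.9 208.7  48.4  32.  101.7] top [488.9 208.7  48.5  31.9 101.3]
[124, 334, 58, 43, 1631] ztop 0.048 all [349.4 288.1  94.5  62.8  72.3] top [349.4 288.2  94.2  62.8  72.3]
plane [0.0013073  0.03803611 0.07056936] [ 556.1 -120.1  299.   130.1   92.3] [ 0.55448415 -0.11223507  0.06702486] 0.9998706673564408
bar 159 [ 488.1 -157.3  265.4   13.8  131.3] [ 0.55731237 -0.23643438  0.10515695]
scene table z -0.0008140892273497125
[218, 196, 34, 35, 933] ztop 0.088 all [ 456.1 -387.8  111.    80.4   14.2] top [ 444.5 -390.7   81.8   78.3   12.5]
[243, 226, 122, 58, 4037] ztop 0.073 all [ 559.3 -115.9  302.5  137.4   92.5] top [ 560.  -110.4  290.3  134.9   91.5]
[451, 234, 43, 30, 828] ztop 0.046 all [354.5 291.6  97.1  68.5  73. ] top [354.2 292.2  94.4  67.6  73. ]
[422, 267, 19, 13, 188] ztop 0.024 all [492.3 212.2  47.   40.2 100. ] top [492.3 211.9  46.4  40.2 100. ]
[460, 268, 34, 21, 469] ztop 0.033 all [478.3 323.7  71.4  50.3 135.5] top [477.8 322.7  71.5  49.6 132.6]
[342, 294, 20, 37, 647] ztop 0.085 all [753.7  89.8  44.4  43.3  47.9] top [750.6  89.7  40.2  39.3  21.3]
[373, 302, 22, 39, 684] ztop 0.085 all [753.1 165.2  44.9  42.7 165.8] top [751.9 164.1  41.9  36.4  18. ]
```

View pics/crop0.png

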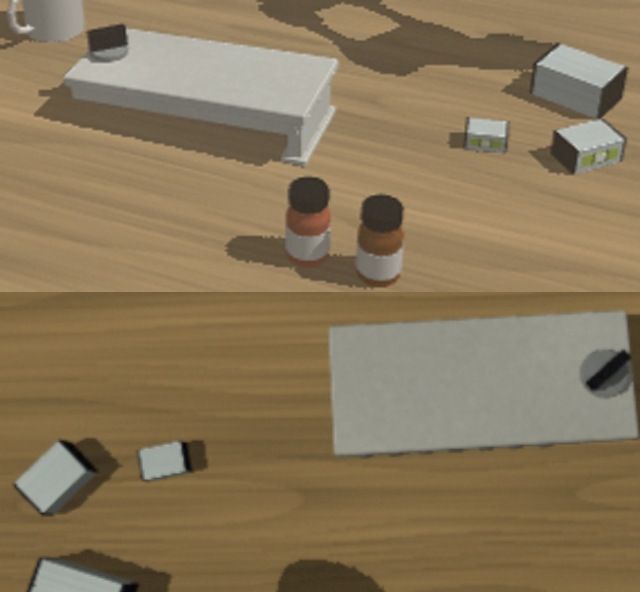

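```bash
cat >> h.py <<'E'
SH=np.array([.5575,-.118,.0665]); YS=np.deg2rad(92.35)
def shelf_frame(tilt=.038,yaw=YS):
    y=np.array([np.cos(yaw),np.sin(yaw),tilt]); y/=np.linalg.norm(y); x=np.cross(y,[0,0,1]); x/=np.linalg.norm(x)
    return x,y,np.cross(x,y)
def grip_rot(a,s,yaw):               # level lying, long axis at yaw
    L=np.array([np.cos(yaw),np.sin(yaw),0]); Z=np.array([0,0,1.]); h=np.cross(L,Z)
    z=-np.cos(a)*Z-np.sin(a)*h; y=s*L; return np.stack([np.cross(y,z),y,z],1)
def place_rot(a,s,tilt=.038):
    x,y,n=shelf_frame(tilt); z=np.cos(a)*x-np.sin(a)*n; y=s*y; return np.stack([np.cross(y,z),y,z],1)
def tcp(grasp,Rm): return np.asarray(grasp)-.006*Rm[:,2]
E
python3 - <<'E'
from h import *
yaw=np.deg2rad(134.4); G=np.array([.476,.321,.024]); x,y,n=shelf_frame(); P=SH-.008*x+.024*n
q=lambda R:Ro.from_matrix(R).as_quat()
for s in (1,-1):
  for a in (15,25,30,35,45):
    A=np.deg2rad(a); o=[]
    for Rm,g in ((grip_rot(A,s,yaw),G),(grip_rot(A,s,yaw),G+[0,0,.1]),(place_rot(A,s),P),(place_rot(A,s),P+.1*n)):
        j=r.solve_ik(tcp(g,Rm),q(Rm)); o.append(None if j is None else np.round(j,2).tolist())
    print(s,a,o)
bs=None
for s in (0,np.pi):
    j=r.solve_ik([.476,.321,.18],down(yaw+s)); print(s,j)
    if j is not None and (bs is None or abs(j-r.read_state()["joint_positions"]).max()<bs[0]): bs=(abs(j-r.read_state()["joint_positions"]).max(),s)
r.reach([.476,.321,.18],down(yaw+bs[1]))
st=r.read_state(); p,d=optics.get_image("wrist"); cv2.imwrite("pics/w1.png",p[:,:,::-1])
W=cloud(d,cam("wrist",st)); z=W[...,2]
k,l,s,c=cv2.connectedComponentsWithStats(((z>.02)&(z<.045)).astype(np.uint8))
for i in range(1,k):
    if s[i,4]>500: print(s[i].tolist(),rect(W[l==i]),np.median(z[l==i]),W[l==i].mean(0))
print(st["time_s"],st["eef_pos"],bs)
E
```

```text
1 15 [[0.5, 0.81, 1.4, -0.08, 1.19, -1.81], [0.5, 0.69, 1.33, -0.07, 1.38, -1.83], [-0.73, 0.91, 2.41, 2.39, 1.44, 1.48], [-0.74, 0.57, 2.41, 2.32, 1.2, 1.73]]
1 25 [[0.52, 0.91, 1.24, -0.11, 1.42, -1.79], [0.52, 0.79, 1.17, -0.11, 1.6, -1.81], [-0.69, 0.74, 2.38, 2.39, 1.12, 1.63], [-0.7, 0.42, 2.34, 2.2, 0.88, 1.95]]
1 30 [[0.52, 0.96, 1.15, -0.12, 1.54, -1.79], [0.52, 0.84, 1.1, -0.13, 1.71, -1.81], [-0.67, 0.67, 2.35, 2.36, 0.96, 1.72], [-0.68, 0.37, 2.29, 2.09, 0.74, 2.1]]
1 35 [[0.53, 1.01, 1.07, -0.14, 1.65, -1.78], [0.53, 0.9, 1.02, -0.14, 1.82, -1.81], [-0.64, 0.6, 2.31, 2.3, 0.8, 1.83], [-0.65, 0.33, 2.24, 1.93, 0.61, 2.29]]
1 45 [[0.54, 1.12, 0.91, -0.17, 1.88, -1.79], [0.54, 1.01, 0.87, -0.18, 2.03, -1.82], [-0.59, 0.51, 2.21, 2.04, 0.51, 2.16], [-0.6, 0.28, 2.12, 1.41, 0.46, 2.86]]
-1 15 [[0.5, 0.81, 1.4, -0.08, 1.19, 1.33], [0.5, 0.69, 1.33, -0.07, 1.38, 1.32], [-0.73, 0.91, 2.41, 2.39, 1.44, -1.66], [-0.74, 0.57, 2.41, 2.32, 1.2, -1.41]]
-1 25 [[0.52, 0.91, 1.24, -0.11, 1.42, 1.35], [0.52, 0.79, 1.17, -0.11, 1.6, 1.33], [-0.69, 0.74, 2.38, 2.39, 1.12, -1.51], [-0.7, 0.
[... 467 characters left out ...]
51, -0.98], [-0.6, 0.28, 2.12, 1.41, 0.46, -0.28]]
0 [ 4.59848078e-01  4.99194504e-01  1.49644069e+00 -4.44089210e-16
  1.14595746e+00 -1.88587444e+00]
3.141592653589793 [ 4.59848078e-01  4.99194504e-01  1.49644069e+00 -4.44089210e-16
  1.14595746e+00  1.25571822e+00]
[264, 194, 93, 64, 5644] [475.  321.8  66.3  45.3 134.6] 0.03170981865492256 [0.47565208 0.32238523 0.03140244]
[388, 277, 54, 55, 1329] [488.2 216.3  36.6  31.9 101.3] 0.02270719562711454 [0.48656991 0.22037518 0.02267943]
[183, 295, 108, 129, 5105] [350.3 289.9  93.4  63.6  72.1] 0.04428001345570881 [0.36317459 0.28973063 0.04049306]
1.3667 [0.47558063 0.32146663 0.18010573] (np.float64(1.4017088111045786), 3.141592653589793)
```

View pics/w1.png

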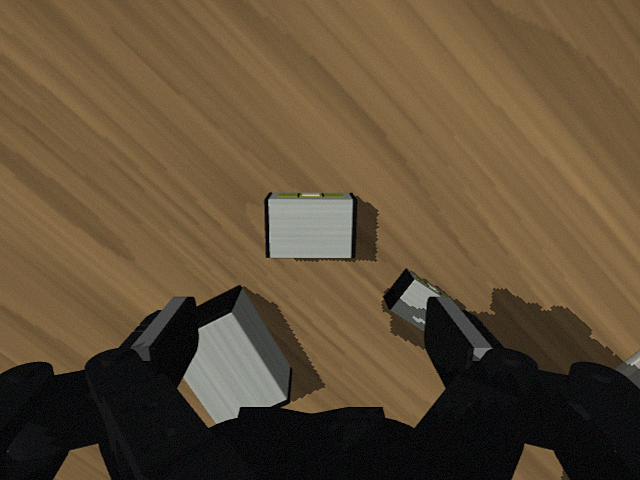

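The wrist picture shows the level at (310,227), measured at (0.475, 0.322), 66×45 mm and 32 mm high, with the vial side away from the robot. These match the given sizes. I'll grasp it by its ends.

```bash
python3 - <<'E'
from h import *
q=lambda R:Ro.from_matrix(R).as_quat()
A=np.deg2rad(30); yaw=np.deg2rad(134.6); G=np.array([.4752,.3215,.026]); Rg=grip_rot(A,-1,yaw); T=tcp(G,Rg)
r.reach(T+[0,0,.07],q(Rg))
hit=r.move_straight(T,max_force=12,speed=.12)
command_gripper(.05,60); st=r.read_state(); print(hit,st["eef_pos"]-T,st["grip_width"],st["grip_force"],st["contact_force"])
r.move_straight(T+[0,0,.2],speed=.25)
Rp=place_rot(A,-1); x,y,n=shelf_frame(); P=tcp(SH-.010*x+.022*n,Rp)
r.reach(P+.12*n,q(Rp))
st=r.read_state(); print(st["time_s"],st["grip_width"],st["contact_force"])
p,d=optics.get_image("scene"); cv2.imwrite("pics/s2.png",cv2.resize(p[130:330,180:480,::-1],(780,520)))
pw,dw=optics.get_image("wrist")
W=cloud(d,cam("scene"))
b=(p.max(2)<70)&(W[...,2]>.082)&(W[...,2]<.12)&(np.hypot(W[...,0]-.562,W[...,1]+.238)<.04)
print("bar",b.sum(),W[b].mean(0),rect(W[b]))
E
```

```text
False [0.00079511 0.00052048 0.00137175] 0.06495719531160091 68.09791088104248 [2.37732678 1.77562276 5.68396135]
5.9333 0.06461271854281997 [ 0.36710927  0.40335859 -1.97336393]
bar 100 [ 0.56724695 -0.23529705  0.09018483] [ 565.9 -236.1   44.2   16.5  125.1]
```

View pics/s2.png

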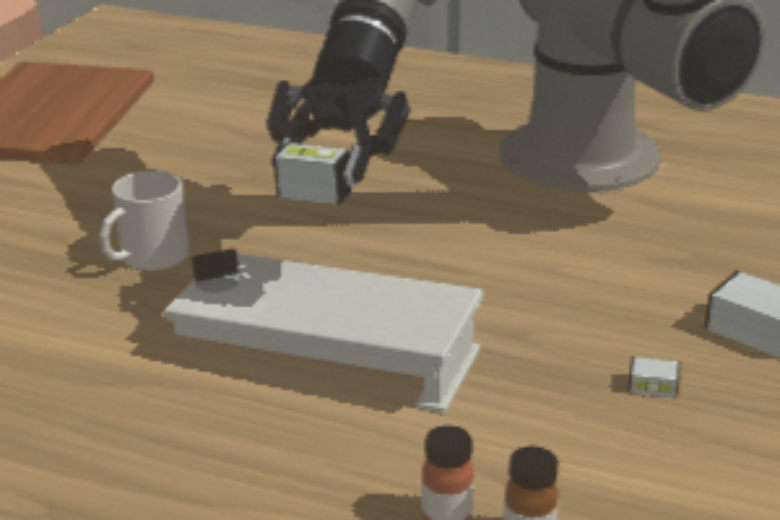

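The crop shows the level held upright above the shelf, with the vial on top at (310,152). I'll lower it to contact and release.

```bash
python3 - <<'E'
from h import *
x,y,n=shelf_frame(); Rp=place_rot(np.deg2rad(30),-1); P=tcp(SH-.010*x+.022*n,Rp)
r.move_straight(P+.015*n,speed=.15)
hit=r.move_straight(P-.008*n,speed=.03,max_force=4)
st=r.read_state(); print(hit,(st["eef_pos"]-P)@n,st["contact_force"])
command_gripper(.085); r.hold(.2)
Z=Rp[:,2]; r.move_straight(st["eef_pos"]-.09*Z+[0,0,.03],speed=.2)
C=np.array([.5645,-.237]); r.reach([C[0],C[1],.25],down(np.deg2rad(131+90-180)))
r.hold(.3); st=r.read_state(); p,d=optics.get_image("wrist"); cv2.imwrite("pics/w3.png",p[:,:,::-1]); W=cloud(d,cam("wrist",st))
z=W[...,2]; b=(p.max(2)<70)&(z>.08)&(z<.115)&(np.hypot(W[...,0]-C[0],W[...,1]-C[1])<.045)
print("bar",b.sum(),W[b].mean(0),rect(W[b]))
t=(z>.095)&(z<.125)&(np.hypot(W[...,0]-SH[0],W[...,1]-SH[1])<.06)
print("level",t.sum(),rect(W[t]) if t.sum() else 0, np.median(z[t]))
print(st["time_s"],st["joint_positions"])
p2,d2=optics.get_image("top"); W=cloud(d2,cam("top")); z=W[...,2]
t=(z>.095)&(z<.125)&(np.hypot(W[...,0]-SH[0],W[...,1]-SH[1])<.06)
print("top level",t.sum(),rect(W[t]) if t.sum() else 0)
E
```

```text
True 0.0003555637090023259 [-0.15984565 -0.04181721  5.26293668]
bar 1007 [ 0.56008339 -0.23887979  0.09485588] [ 561.3 -239.8   45.9   12.   130.8]
level 5893 [ 557.9 -121.2   66.1   32.3   92.3] 0.11046917293084435
10.75 [-5.22873944e-01  5.08691967e-01  1.27782871e+00  2.15941100e-04
  1.35558533e+00 -1.23819070e+00]
top level 592 [ 557.5 -121.4   66.6   33.    92.2]
```

View pics/w3.png

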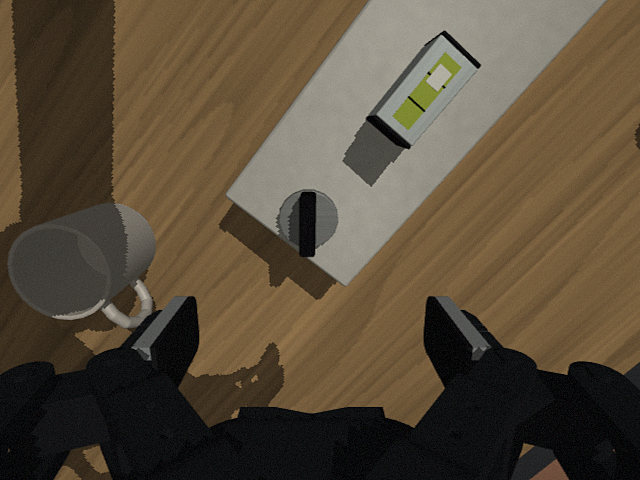

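The wrist picture shows the level standing along the shelf, with its vial at (428,90) and the bubble at (440,75), towards +y. The knob bar is at (308,223), measured at (0.561, -0.240) with yaw 131° and its top at z = 0.095. Next I grip the bar and turn it.

```bash
cat >> h.py <<'E'
def bubble(dbg=None,n="wrist",c=(.5577,-.1213),zt=.1105,yaw=YS,tilt=.038):
    st=r.read_state(); p,d=optics.get_image(n); cm=cam(n,st); K,R,o=cm
    u,v=np.meshgrid(np.arange(-32,32.01,.25),np.arange(-15,15.01,.25))       # mm on the level's top face
    y=np.array([np.cos(yaw),np.sin(yaw),tilt]); x=np.array([np.sin(yaw),-np.cos(yaw),0])
    X=np.array([c[0],c[1],zt])+u[...,None]/1000*y+v[...,None]/1000*x
    q=(X-o)@R@K.T; q=(q[...,:2]/q[...,2:]).astype(np.float32)
    im=cv2.remap(p,q[...,0],q[...,1],cv2.INTER_LINEAR)
    if dbg: cv2.imwrite(dbg,cv2.resize(im[:,:,::-1],None,fx=3,fy=3))
    i=im.astype(float); g=(i[...,1]-i[...,2]>45)&(i[...,1]>70)       # yellow-green
    vc=np.median(v[g]); s=abs(v-vc)<2.5
    pale=s&(i.min(2)>110)&(abs(u)<26)
    ug=u[g]; ends=np.percentile(ug,[.5,99.5])
    prof=im.max(2)[(abs(v[:,0]-vc)<3.5)].mean(0); 
    L=[]
    for a in (-9,9):
        k=abs(u[0]-a-ends.mean())<3.5; L.append(u[0][k][prof[k].argmin()])
    m=np.median(u[pale]) if pale.any() else None
    return dict(b=None if m is None else round(m-np.mean(L),2),m=m,ext=np.percentile(u[pale],[2,98]) if pale.any() else 0,lines=L,ends=ends,vc=vc,t=st["time_s"])
E
python3 - <<'E'
from h import *
print(r.tip_extent); print(bubble("pics/b4.png"))
command_gripper(.035,80)
C=np.array([.5610,-.2398]); yw=np.deg2rad(130.8-90)
r.reach([C[0],C[1],.14],down(yw))
hit=r.move_straight([C[0],C[1],.1015],speed=.06,max_force=8); st=r.read_state(); print("down",hit,st["eef_pos"])
f0=st["contact_force"]
command_gripper(.0,80); st=r.read_state(); print(st["grip_width"],st["grip_force"],st["contact_force"]-f0,st["joint_positions"][5])
z0=st["eef_pos"][2]
for a in np.linspace(0,2.2,6)[1:]:
    r.movej(r.solve_ik([C[0],C[1]+.0006*a,z0+.0042*a],down(yw-a)))
    st=r.read_state(); print(round(a,2),np.round(st["contact_force"]-f0,1),np.round(st["torque"],2),round(st["grip_width"],4),round(st["joint_positions"][5],2),st["time_s"])
    if abs(st["contact_force"]-f0).max()>40: break
command_gripper(.035); st=r.read_state(); r.move_straight(st["eef_pos"]+[0,0,.05],speed=.2)
r.reach([.5577-.0,-.1213,.27],down(yw-np.pi/2)); r.hold(.5)
print(bubble("pics/b5.png",zt=.116,tilt=0)); print(r.read_state()["joint_positions"])
E
cd pics; python3 -c "
import cv2;cv2.imwrite('b45.png',cv2.vconcat([cv2.imread('b4.png'),cv2.imread('b5.png')]))"
```

```text
0.025
{'b': np.float64(10.5), 'm': np.float64(11.0), 'ext': array([-25.5,  25.5]), 'lines': [np.float64(-8.5), np.float64(9.5)], 'ends': array([-23.5 ,  24.25]), 'vc': np.float64(0.25), 't': 10.85}
down False [ 0.5611645  -0.23990843  0.10159802]
0.010289547181965269 79.27335619926453 [2.29621341 3.59416749 2.63385933] -1.2414624206985398
0.44 [3.4 3.6 0.7] [ 0.49 -0.57 -0.08] 0.0101 -0.8 13.5833
0.88 [2.7 3.6 0.1] [ 0.49 -0.29 -0.2 ] 0.0103 -0.37 14.0833
1.32 [2.6 3.7 0.6] [ 0.55 -0.01 -0.15] 0.0103 0.08 14.5833
1.76 [3.6 3.5 0.8] [ 0.88  0.07 -0.1 ] 0.0103 0.52 15.0833
2.2 [3.1 4.2 1.6] [ 1.11  0.01 -0.1 ] 0.0097 0.96 15.5833
{'b': np.float64(-1.0), 'm': np.float64(1.5), 'ext': array([-25.5  ,   9.895]), 'lines': [np.float64(-6.5), np.float64(11.5)], 'ends': array([-21.25,  26.25]), 'vc': np.float64(0.5), 't': 17.525}
[-3.48779765e-01  4.17084468e-01  1.37124913e+00 -2.00775590e-05
  1.35344110e+00  5.10366753e-01]
```

View pics/b45.png

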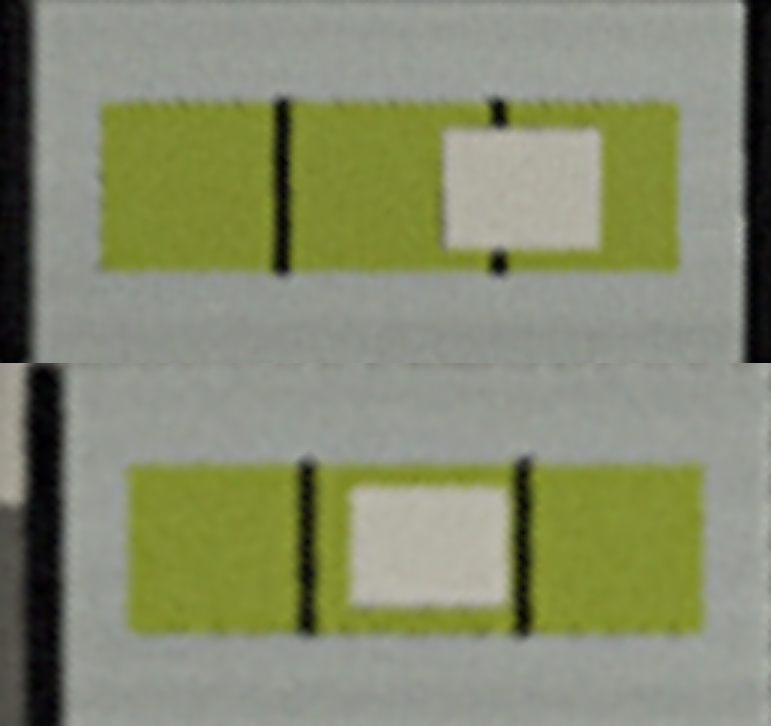

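The two rectified views show the bubble at +10.9 mm before the turn. It is now at +1.2 mm (bubble 350–508, lines at 307 and 523), so about 0.27 rad more is needed.

```bash
sed -i 's/pale=s&(i.min(2)>110)&(abs(u)<26)/pale=s\&(i.min(2)>110)\&(abs(u-np.percentile(u[g],[.5,99.5]).mean())<22)/' h.py
cat > turn.py <<'E'
from h import *
import sys
done,da,tag=float(sys.argv[1]),float(sys.argv[2]),sys.argv[3]
C=np.array([.5610,-.2398]); yw=np.deg2rad(130.8-90)
P=lambda a:[C[0],C[1]+.0006*a,.1016+.0041*a]
r.reach(np.array(P(done))+[0,0,.04],down(yw-done)); r.move_straight(P(done),speed=.1,max_force=8)
command_gripper(0,80)
r.movej(r.solve_ik(P(done+da),down(yw-done-da))); r.hold(.1)
st=r.read_state(); print(st["contact_force"],st["torque"],st["grip_width"])
command_gripper(.035); r.move_straight(np.array(st["eef_pos"])+[0,0,.04],speed=.2)
r.reach([.5577,-.1213,.27],down(yw-np.pi/2)); r.hold(1)
print(bubble(f"pics/{tag}.png",zt=.116,tilt=0))
E
python3 turn.py 2.2 0.27 b6
```

```text
[0.2962001  4.93374839 6.15725699] [ 0.80282507  0.00955474 -0.10275723] 0.010203960136591275
{'b': np.float64(0.0), 'm': np.float64(2.75), 'ext': array([-3.5,  9. ]), 'lines': [np.float64(-6.25), np.float64(11.75)], 'ends': array([-21.25,  26.5 ]), 'vc': np.float64(0.25), 't': 22.075}
```

View pics/b6.png

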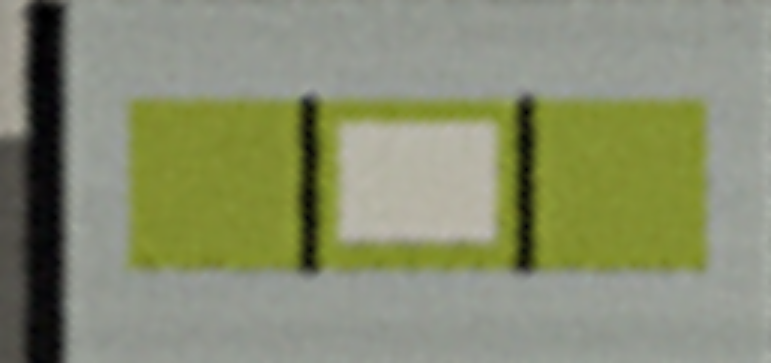

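The bubble is centred between the lines (340–498 against 309 and 525). Now the press, after checking where the level stands.

```bash
python3 - <<'E'
from h import *
st=r.read_state(); p,d=optics.get_image("wrist"); W=cloud(d,cam("wrist",st)); z=W[...,2]
t=(z>.106)&(z<.126)&(np.hypot(W[...,0]-SH[0],W[...,1]-SH[1])<.06); q=rect(W[t]); zt=np.median(z[t]); print(q,zt)
assert abs(q[2]-66)<5 and abs(q[3]-32)<5 and .108<zt<.122
c=q[:2]/1000; Q=down(np.deg2rad(130.8-180)-0.0)
Q=st["eef_rot"]
command_gripper(0,40)
r.move_straight([c[0],c[1],zt+.06],Q,speed=.15); r.hold(.3)
f0=r.read_state()["contact_force"][2]
hit=r.move_straight([c[0],c[1],zt+.010],speed=.02,max_force=8); r.hold(.3)
for i in range(12):
    st=r.read_state(); f=st["contact_force"][2]-f0; print(i,hit,round(st["eef_pos"][2]-zt,4),round(f,2),np.round(st["contact_force"],2))
    if 9<f<12: break
    if i==0: zc=st["eef_pos"][2]
    zc-=np.clip((10.5-f)*.0001,-.0006,.0006); r.move_straight([c[0],c[1],zc],speed=.01); r.hold(.3)
r.hold(1.0); print(f0,r.read_state()["contact_force"],r.read_state()["time_s"])
p,_=optics.get_image("scene"); cv2.imwrite("pics/s7.png",cv2.resize(p[190:300,210:390,::-1],(780,477),interpolation=cv2.INTER_CUBIC))
print(bubble("pics/b7.png",n="scene",c=c,zt=zt,tilt=0))
E
```

```text
[ 557.7 -118.4   66.    32.3   92.3] 0.11583437113803824
0 True 0.0249 6.91 [-1.57  0.78  7.15]
1 True 0.025 5.36 [-0.86  0.57  5.59]
2 True 0.0249 8.76 [-1.92  0.33  9.  ]
3 True 0.0249 8.43 [-1.47 -0.26  8.67]
4 True 0.0248 9.83 [-1.56  0.51 10.06]
0.2349839455355152 [-1.87929497  0.60350027  9.84010402] 28.825
{'b': np.float64(-1.12), 'm': np.float64(0.5), 'ext': array([-1.25, 26.25]), 'lines': [np.float64(-6.75), np.float64(10.0)], 'ends': array([-18.48,  27.  ]), 'vc': np.float64(3.0), 't': 28.875}
```

View pics/s7.png

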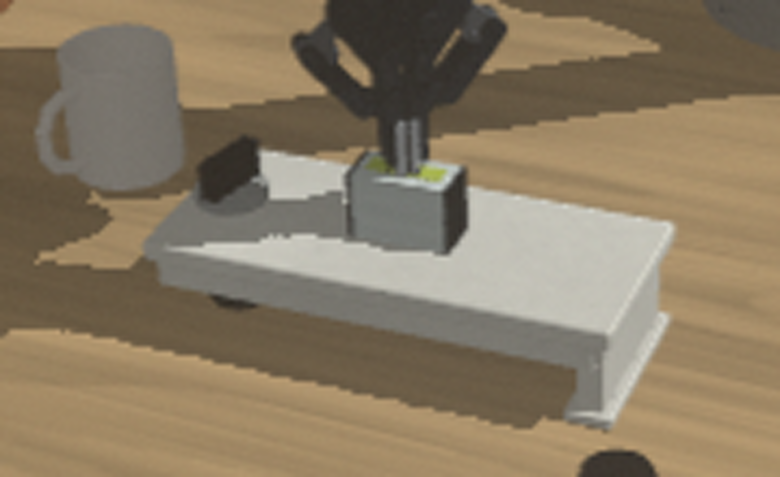

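The crop shows the closed fingertips pressing on the middle of the upright level at (405,165). The shelf looks level and the mug is untouched. The force is steady at about 10 N, so I'm handing in.

```bash
python3 -c "
from workcell import r
print(r.read_state()['contact_force']); print(r.finish_job())"
```

```text
[-2.13226087  1.44132998 10.7221116 ]
the job is handed in; nothing more can be done
None
```

The job is handed in: the level stands upright lengthwise in the middle of the shelf, the knob was turned clockwise about 2.5 rad until the bubble was centred, and the arm is still pressing on it with about 10 N; the fingers hide the bubble while pressing, so it was last seen centred just before the press.

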